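Release a wooden sole from the hold-down jig

ROBOT

A 6-joint arm with a two-finger parallel gripper is mounted at the origin on the work surface. World frame = base frame: x ahead of the robot, y to its left, z up, the work surface at z = 0. Lengths are in mm, angles in rad, forces in N, time in s.
With the tool pointing down it reaches from about 350 to 875 mm from the base axis. Payload 4.2 kg.
Tool frame: the origin (TCP) lies midway between the tips of the shut fingers; the grasp point (between the pads) lies 19 mm behind it; z points along the fingers, y is the direction in which the jaws open and shut (so a half turn about z gives the same grasp; the last joint's range is limited). The gripper opens to 85 mm and grips with 20 to 120 N. Pads are 22 mm wide; open, the fingers measure 114 mm over their backs; the gripper's body (76 mm by 85 mm) begins 54 mm behind the grasp point. The pads swing forward as they close: fully open they stand 13 mm farther back than shut.
Start: joints at [-0.867, 0.385, 0.008, 0, -1.194, -0.259], TCP at [268.935, -564.157, 231.312] pointing down, gripper open.
Joint ranges: [-3.14, 3.14], [-1.21, 2.06], [-1.07, 1.41], [-3.16, 2.05], [-2.99, -0.16], [-3.1, 3.1]. Speed limits (rad/s): [2.79, 2.79, 3.14, 3.14, 3.14, 3.14].

INTERFACE

Orientations are given as a unit quaternion [x, y, z, w].
In Python, from bench import arm gives the robot as it stands.
- The arm moves only by the tool servo_tool, never from a script. Its argument "rows" is a list of rows, each an object of numbers: "fingers": the finger opening in cm, from 0 to 8.54; "x", "y", "z": the shift along the tool's x, y, z in cm; "turn": the turn about the tool's z in degrees. A call has 1 to 10 rows; each row shifts and turns the commanded pose from where the row before left it, along the tool's axes as they then stand; what a row does not reach is not made up. A row lasts 1/12 s, in which the tool goes at most 41.7 mm and 7.16 degrees, less where a joint would pass 70% of its speed; a pose out of reach is approached as far as the arm can. A call is refused whole if a number of a shift passes 4.17 or a number of a turn 7.16, either way. A call with a gripper value outside its range is refused whole. The fingers move at their own pace and stop on an object; the grip force is fixed at half the most. Time passes only in rows, so rows that do not move let the fingers close. It gives the time, the measured TCP pose, the force and the opening at its end, in the units of the state.
- arm.read_state(): the state, without advancing time (a new reading comes with each control period).
- arm.get_image(name): name is "scene" or "top"; returns (picture, depth): 384x512x3 uint8, red, green, blue; 384x512 float32, mm along the optical axis (not along the pixel's ray), 0 where there is no reading.
- arm.camera_model(name): a dict with "fx", "fy", "cx", "cy" (pixels), "pose" (4x4, takes a point from camera to world coordinates). Camera axes: x right, y down, z forward; pixel columns grow to the right and rows downward; lengths in mm; the calibration is good to about 2 mm. A picture is of the moment at which its call begins. camera_model takes no time and is no camera call.
- arm.job_done(): hands the job in, once; it reports no verdict.
The state is a dict: "clock": time; "joints": joint angles; "joint_vel": joint speeds; "joint_efforts": joint torques, N m; "position": TCP position; "ee_rot": TCP orientation; "contact_force": force on the tool from outside, world axes, zero at the start; "wrist_torque": the same for the moment, N m; "gripper_width": finger opening in mm.
Only numpy, scipy, OpenCV 4.12 (cv2) and the standard library are available. Lean on these libraries where they do the work, as an engineer would, in place of code of your own. Each camera call takes 0.05 s, during which the arm holds its last target.

TASK

Swing the jig's hinged hold-down bar up until it stands nearly upright, and leave it up. Then slide the wooden sole it was holding along the bed, without lifting it off, towards the empty end until the whole sole, heel included, is clear of the bar, and leave it lying flat and lengthwise on the bed, still short of or just touching the end stop. Do not disturb the other things on the bench.

Things in the scene. Friction and masses are not known exactly. Their poses are not given: they have to be found in the camera images.
- jig: Jig screwed to the bench: flat grey bed 110 (x) by 344 (y) by 20 mm. Origin: centre of its underside, at bench height; z up, bed top at z = 20 mm. +y: slide-out direction, to the empty end (the robot's left, give or take 0.3 rad); -x points to the robot. Side rails 10 mm high, inner faces at x = +-33, from y = -160 to -55 mm. Back stop 14 mm high, its face at y = -160 mm.
- end_stop (a point): Middle of the top edge of the end stop's inner face, at the empty end of the bed: x = 0, y = 159, z = 34 mm in the jig's frame. The stop is an aluminium strip 14 mm high above the bed and 80 mm wide.
- bar (a joint): Angle of the hold-down bar, rad: 0 = down, level across the sole; grows as its free end, near the robot, swings up and away; 1.57 = upright, stop at 1.6. Stiff hinge: stays where it is left; lifting takes about 4 N at the handle. Steel flat 24 mm wide, 12 mm thick; a rubber foot beneath it, 40 to 80 mm from the hinge, ends about 1.5 mm above the sole's thin part.
- bar_hinge (a point): Point on the hinge axis in the bar's middle plane: x = 60, y = -86, z = 66 mm in the jig's frame. The hinge axis is parallel to the jig's y axis. Two hinge posts stand 19 mm either side of it, up to 76 mm above the bench.
- bar_handle (a point): Middle of the bar's round black handle, 150 mm from the hinge. The handle is a cylinder 22 mm in diameter that continues the bar's line, from 118 to 188 mm from the hinge; 66 mm above the bench when the bar is down, 46 mm above the bed.
- sole: Pale wooden shoe sole, bottom up on the bed under the bar, 180 mm long (its y) by 60 mm (x). Origin: centre of its underside; z up, +y to the half-round toe (radius 30), the same way as the jig's +y. Thin part 28 mm thick, y = -42 to 90 mm, sides parallel up to y = 60. 0.17 to 0.34 kg.
- sole_heel (a point): Middle of the top of the sole's heel block: y = -66, z = 52 mm in the sole's frame. The block's raised part is 48 mm square, 24 mm above the thin part, from y = -90 (the sole's back end) to -42. Its step stands 1 to 11 mm behind the foot of the lowered bar, so the sole cannot come out until the bar is up.
- spare_sole: Bystander: flat pale wooden sole without a heel, 180 x 60 x 28 mm, lying on the bench beyond the jig. Origin: centre of its underside.
- last: Bystander: grey plastic shoe last, 230 mm long, 105 mm high. Origin on its underside near the middle.
- glue_can: Bystander: steel can, 84 mm in diameter, 120 mm high. Origin: centre of its underside.
- spool: Bystander: white spool standing upright beyond the jig, 56 mm in diameter, 68 mm high. Origin: centre of its underside.
- hammer: Bystander: hammer, 240 mm long, lying on the bench between the jig and the robot. Origin on its underside.
- brush: Bystander: hand brush, 180 mm long, lying on the bench. Origin on its underside.
- heel_tray: Bystander: open blue plastic tray, 200 x 140 x 50 mm. Origin: centre of its underside.
There are look-alikes about, which are no part of the job. What is shaped like the sole but orange is not meant.

How it is judged:
By the outcome, as a careful person would: the job done as asked, in the order asked, and still so for the second after the job is handed in, with the robot touching nothing.
It also fails if it takes over 51 s, if anything falls off the work surface, if the arm or the gripper's body presses on something with over 40 N, if the wrist force passes 120 N, or if a joint passes its speed limit or range.

## Working session

There is one attempt and no reset: what is moved stays moved. The work goes in short steps, Python scripts to look and compute and a tool call to move; the robot and the scene stay as the last step left them, time stands still between calls to the robot, and variables do not carry over. Pictures are saved under pics/ and viewed, and the job is handed in when it is done.

Besides the shell and the picture viewer there is one more tool, called after "Emit:" by a JSON object that holds its "api" and its "payload". servo_tool: Moves the arm, as the interface text tells. Its arguments: {"type":"object","properties":{"rows":{"type":"array","items":{"type":"object","properties":{"fingers":{"type":"number"},"x":{"type":"number"},"y":{"type":"number"},"z":{"type":"number"},"turn":{"type":"number"}}}}},"required":["rows"]}

```bash
mkdir -p pics; ls
python3 - <<'E'
from bench import arm
import cv2,numpy as np
s=arm.read_state();print(s)
for n in("scene","top"):
    p,d=arm.get_image(n);cv2.imwrite(f"pics/{n}0.png",p[:,:,::-1]);np.save(f"pics/{n}0.npy",d);print(n,arm.camera_model(n))
E
```

```text
pics
{'clock': 0.0, 'joints': array([-8.67390463e-01,  3.85612273e-01,  6.59270977e-03, -4.88691864e-04,
       -1.19399645e+00, -2.58581096e-01]), 'joint_vel': array([-4.39456335e-04,  6.33977926e-04,  2.58171118e-04, -2.07856270e-03,
       -1.79747001e-03,  6.53505861e-05]), 'joint_efforts': array([-1.91086533e-04, -3.92290986e+01,  1.88406640e+01,  4.18619066e+00,
       -4.52568900e-03, -2.13532377e-05]), 'position': array([ 268.68374937, -563.64255679,  230.17652322]), 'ee_rot': array([-2.20495145e-01,  9.75387414e-01,  1.08898906e-03, -3.12144757e-04]), 'contact_force': array([-0.4512108 ,  0.20696026,  0.90434564]), 'wrist_torque': array([ 0.00236219,  0.04373181, -0.00923503]), 'gripper_width': 85.49521509418503}
scene {'fx': 421.85886469534523, 'fy': 421.85886469534523, 'cx': 262.08743736093766, 'cy': 195.64594004455893, 'pose': array([[-5.05925464e-01,  4.98300750e-01, -7.04085071e-01,
         1.43331724e+03],
       [ 8.62496415e-01,  3.03410940e-01, -4.05020660e-01,
         5.54350066e+02],
       [ 1.18050150e-02, -8.12181115e-01, -5.83285931e-01,
         8.24901342e+02],
       [ 0.00000000e+00,  0.00000000e+00,  0.00000000e+00,
         1.00000000e+00]])}
top {'fx': 482.0943190587284, 'fy': 482.0943190587284, 'cx': 254.73899071111154, 'cy': 199.06553897241923, 'pose': array([[ 1.05264850e-02, -9.83908906e-01,  1.78360470e-01,
         2.29087553e+02],
       [-9.99943377e-01, -1.00792036e-02,  3.41370929e-03,
         1.35614642e+01],
       [-1.56104749e-03, -1.78386305e-01, -9.83959293e-01,
         1.84626170e+03],
       [ 0.00000000e+00,  0.00000000e+00,  0.00000000e+00,
         1.00000000e+00]])}
```

View pics/scene0.png

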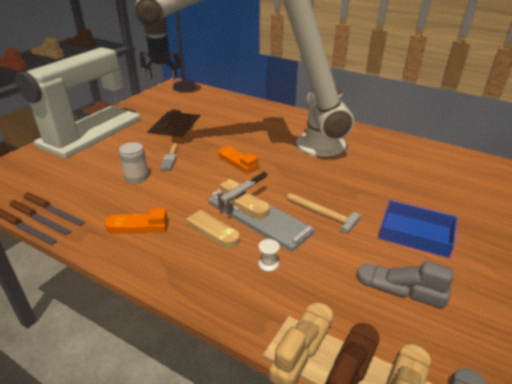

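View pics/top0.png

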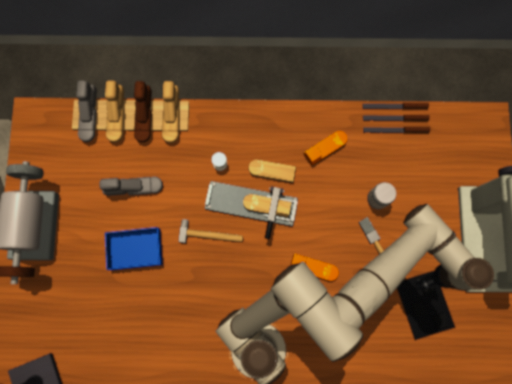

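Look-alikes: the sole in the jig (top 268,207), the spare sole (top 272,171), and two orange soles (top 326,147 and 315,267). My choice is the pale one in the grey jig, under the bar (handle at top 269,232). I'll check it in a close crop.

Run:
```python
import cv2,numpy as np
a=cv2.imread("pics/top0.png")[150:260,190:320];b=cv2.imread("pics/scene0.png")[150:270,180:330]
cv2.imwrite("pics/c_top.png",cv2.resize(a,None,fx=6,fy=6,interpolation=cv2.INTER_CUBIC)[:600])
cv2.imwrite("pics/c_scene.png",cv2.resize(b,None,fx=5,fy=5,interpolation=cv2.INTER_CUBIC)[:600])
```

```text
(no output)
```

View pics/c_top.png

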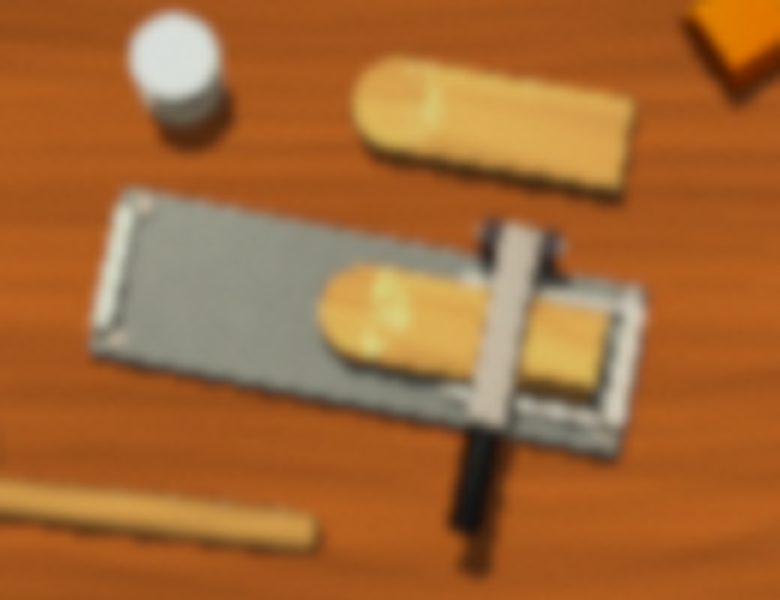

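View pics/c_scene.png

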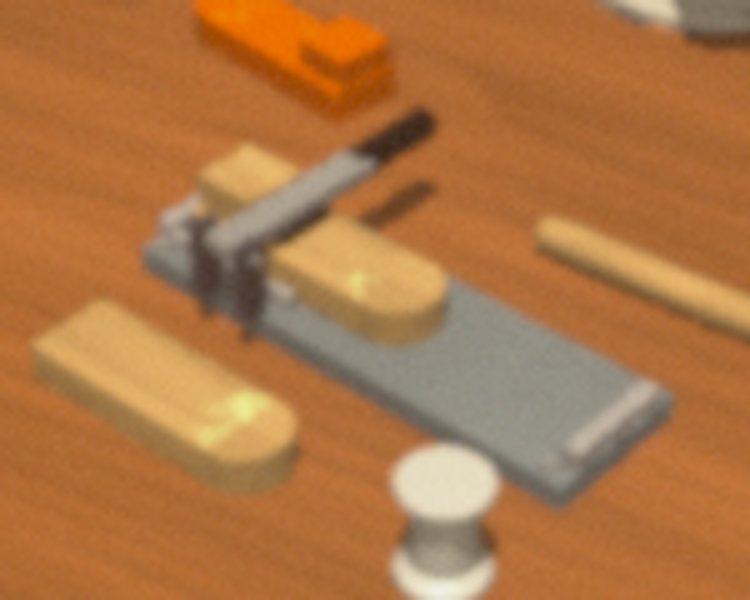

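```bash
cat > h.py <<'E'
import numpy as np,cv2
from bench import arm
def cloud(d,m):
    v,u=np.mgrid[:d.shape[0],:d.shape[1]]
    P=np.stack([(u-m['cx'])/m['fx']*d,(v-m['cy'])/m['fy']*d,d],-1)
    return P@m['pose'][:3,:3].T+m['pose'][:3,3]
def proj(p,m):
    q=(np.asarray(p)-m['pose'][:3,3])@m['pose'][:3,:3]
    return q[...,0]/q[...,2]*m['fx']+m['cx'],q[...,1]/q[...,2]*m['fy']+m['cy']
def ray(u,v,z,m):
    r=m['pose'][:3,:3]@np.array([(u-m['cx'])/m['fx'],(v-m['cy'])/m['fy'],1]);o=m['pose'][:3,3]
    return o+r*(z-o[2])/r[2]
E
python3 - <<'E'
from h import *
mt=arm.camera_model('top');ms=arm.camera_model('scene')
for u,v in[(210.8,181.7),(297.5,197.8),(292.5,225.8),(205.3,208.7)]:print('t',ray(u,v,20,mt).round(1))
for u,v in[(292,247),(314,228.5),(209.6,199.6)]:print('s',ray(u,v,20,ms).round(1))
for n,m in(('top',mt),('scene',ms)):
    d=np.load(f'pics/{n}0.npy');P=cloud(d,m);I=cv2.imread(f'pics/{n}0.png').astype(int)
    ok=(d>0)&(P[...,0]>480)&(P[...,0]<720)&(abs(P[...,1]+20)<230)
    hsv=cv2.cvtColor(I.astype(np.uint8),cv2.COLOR_BGR2HSV)
    bed=ok&(hsv[...,1]<60)&(abs(P[...,2]-20)<9)
    # largest comp
    k,l,st,c=cv2.connectedComponentsWithStats(bed.astype(np.uint8));i=1+np.argmax(st[1:,4]);
    q=P[l==i]; print(n,len(q),'z',np.median(q[:,2]));
    r=cv2.minAreaRect(q[:,:2].astype(np.float32));print(r,cv2.boxPoints(r).round(0).tolist())
    tab=ok&(hsv[...,1]>150)&(abs(P[...,2])<8);print('table z',np.median(P[tab][:,2]))
E
```

```text
t [626.8 190.9  20. ]
t [ 566.8 -144.7   20. ]
t [ 458.1 -125.1   20. ]
t [520.6 209.2  20. ]
s [630.8 191.7  20. ]
s [525.5 210.9  20. ]
s [ 568.5 -137.9   20. ]
top 1126 z 20.122319583696935
((552.6005859375, 82.65155029296875), (242.73004150390625, 108.02735900878906), 79.3919448852539) [[477.0, -27.0], [583.0, -47.0], [628.0, 192.0], [522.0, 212.0]]
table z -0.11528479823459747
scene 1367 z 20.306786711143104
((557.1923828125, 84.11181640625), (244.30026245117188, 111.36148834228516), 79.43976593017578) [[480.0, -26.0], [590.0, -46.0], [634.0, 194.0], [525.0, 214.0]]
table z 0.47420411278159236
```

The crop shows the pale sole in the jig, with the heel right of the bar and its toe at crop-top (320,315). The bar's black handle is at crop-top (475,480). Next I'll triangulate the handle and refine the jig pose.

```bash
cat >> h.py <<'E'
C=np.array([544.8,32.2]);YAW=-0.183
ex=np.array([np.cos(YAW),np.sin(YAW),0]);ey=np.array([-np.sin(YAW),np.cos(YAW),0])
def J(x,y,z): return np.array([C[0],C[1],0])+ex*x+ey*y+np.array([0,0,z])
from scipy.spatial.transform import Rotation as R
def totool(dw,s=None):
    s=s or arm.read_state(); return R.from_quat(s['ee_rot']).inv().apply(dw)
def tri(ut,us):
    A=[];b=[]
    for (u,v),n in((ut,'top'),(us,'scene')):
        m=arm.camera_model(n);o=m['pose'][:3,3];r=m['pose'][:3,:3]@np.array([(u-m['cx'])/m['fx'],(v-m['cy'])/m['fy'],1]);r/=np.linalg.norm(r)
        M=np.eye(3)-np.outer(r,r);A.append(M);b.append(M@o)
    return np.linalg.solve(sum(A),sum(b))
def jig(p):
    d=np.asarray(p)-np.array([C[0],C[1],0]);return np.array([d@ex,d@ey,d[2]])
E
python3 - <<'E'
from h import *
for a,b in (((267.2,238.3),(266.4,172.4)),((270.7,221.7),(254.4,181)),((269.2,230),(260,177))):
    p=tri(a,b);print(p.round(1),jig(p).round(1))
print('model handle',J(-90,-86,66),'hinge',J(60,-86,66))
mt=arm.camera_model('top');ms=arm.camera_model('scene')
pts=[J(sx*55,sy*172,20) for sx,sy in((1,1),(-1,1),(-1,-1),(1,-1))]
ims=[]
for n,m,(u0,v0),f in(('top',mt,(190,150),6),('scene',ms,(180,150),5)):
    I=cv2.imread(f'pics/{n}0.png')[v0:v0+110,u0:u0+150];I=cv2.resize(I,None,fx=f,fy=f,interpolation=cv2.INTER_CUBIC)
    def P(p): u,v=proj(p,m);return (int((u-u0+.5)*f),int((v-v0+.5)*f))
    cv2.polylines(I,[np.array([P(p) for p in pts])],True,(0,255,0),1)
    cv2.line(I,P(J(60,-86,66)),P(J(-128,-86,66)),(255,0,0),1)
    cv2.polylines(I,[np.array([P(J(x,y,48)) for x,y in((-30,0),(30,0),(30,-104),(-30,-104))])],True,(0,0,255),1)
    cv2.imwrite(f'pics/ov_{n}.png',I[:600,:800])
# sole from depth top: z~48 and ~72
for n,m in(('top',mt),('scene',ms)):
    P=cloud(np.load(f'pics/{n}0.npy'),m);q=(P-np.array([C[0],C[1],0]));x=q@ex;y=q@ey
    k=(abs(x)<40)&(y>-70)&(y<80)&(abs(P[...,2]-48)<7);print(n,'thin z',np.median(P[k][:,2]),'y',np.percentile(y[k],[.5,50,99.5]),'x mid',[np.round(np.percentile(x[k&(abs(y+40-j)<15)],[1,99]),1) for j in(0,20,40)])
    k=(abs(x)<40)&(y<-100)&(abs(P[...,2]-72)<6);print('heel z',np.median(P[k][:,2]),np.percentile(y[k],[1,50,99]),np.percentile(x[k],[1,50,99]))
E
```

```text
[403.2 -25.7  71.4] [-128.7  -82.7   71.4]
[464.6 -36.9  68.4] [-66.3 -82.6  68.4]
[434.1 -32.6  68.2] [-97.  -83.8  68.2]
model handle [440.6524987  -35.98576077  66.        ] hinge [588.14782533 -63.28280494  66.        ]
top thin z 48.18810211369282 y [-69.34386283 -21.73156171  31.94451961] x mid [array([-29.9,  29.2]), array([-30.2,  28.5]), array([-30.2,  27.4])]
heel z 71.63981874021022 [-144.55222069 -123.01070524 -100.90225204] [-24.74990231  -0.30776669  22.32796676]
scene thin z 48.34155785558016 y [-68.78031033 -18.60735126  33.5635674 ] x mid [array([-28.5,  32.7]), array([-26.8,  32.8]), array([-26.4,  31.7])]
heel z 71.69173015170668 [-1786.96519116  -134.16970304  -100.34790891] [-32.85811895   5.4614482   37.07896646]
```

View pics/ov_top.png

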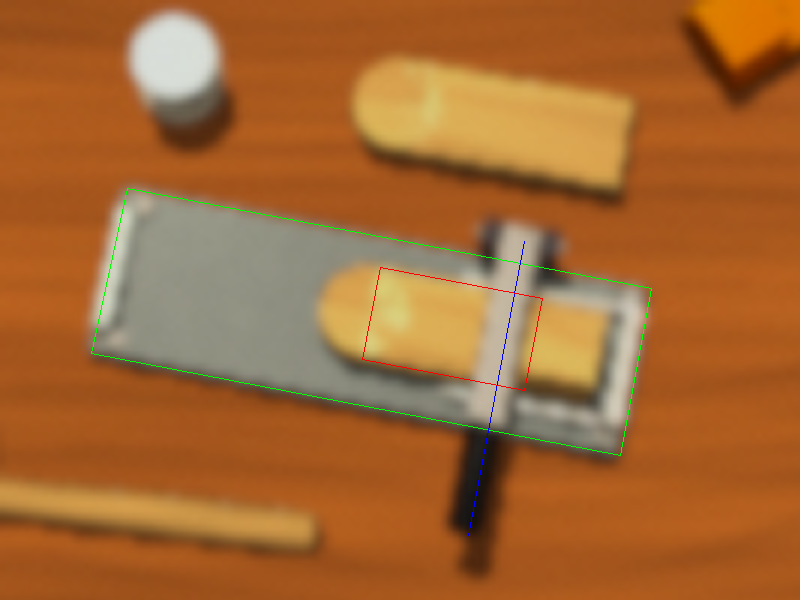

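View pics/ov_scene.png

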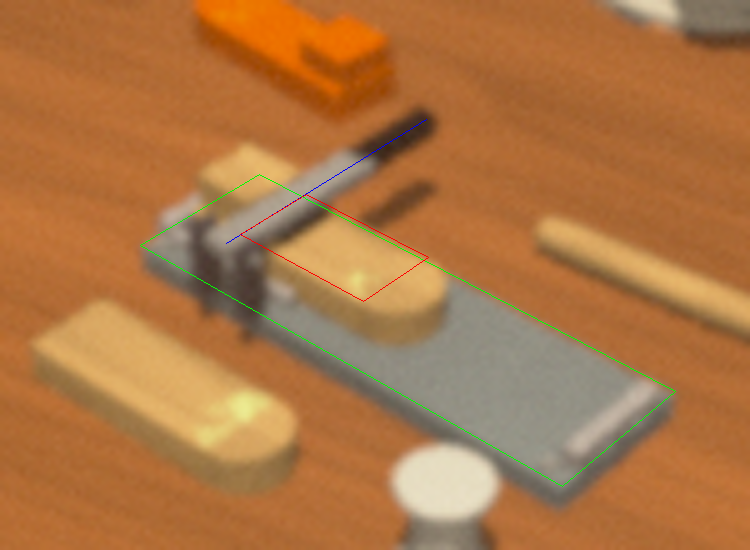

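Both overlays fit the bed to 1–2 mm. The handle triangulates to 68–71 mm high and 2.5 mm further along +y than modelled, so I'll shift the jig centre by 2 mm. Now I'll compute the approach.

```bash
sed -i 's/^C=.*;YAW/C=np.array([545.2,34.2]);YAW/' h.py
python3 - <<'E'
from h import *
s=arm.read_state();print(totool(J(-90,-86,150)-s['position'])/10)
x=R.from_quat(s['ee_rot']).as_matrix();print(x.round(3))
E
```

```text
[-38.3476561   40.38890767   8.10835913]
[[-0.903 -0.43  -0.001]
 [-0.43   0.903  0.002]
 [ 0.     0.002 -1.   ]]
```

Emit:
{"api": "servo_tool", "payload": {"rows": [{"x": -2.13, "y": 2.24, "z": 0.2, "fingers": 5.5}, {"x": -2.13, "y": 2.24, "z": 0.2}, {"x": -2.13, "y": 2.24, "z": 0.2}, {"x": -2.13, "y": 2.24, "z": 0.2}, {"x": -2.13, "y": 2.24, "z": 0.2}, {"x": -2.13, "y": 2.24, "z": 0.2}, {"x": -2.13, "y": 2.24, "z": 0.2}, {"x": -2.13, "y": 2.24, "z": 0.2}, {"x": -2.13, "y": 2.24, "z": 0.2}, {"x": -2.13, "y": 2.24, "z": 0.2}]}}

```text
invalid input at $.rows[0]: expected keys fingers, x, y, z, turn
```

Emit:
{"api": "servo_tool", "payload": {"rows": [{"x": -2.13, "y": 2.24, "z": 0.5}, {"x": -2.13, "y": 2.24, "z": 0.5}, {"x": -2.13, "y": 2.24, "z": 0.5}, {"x": -2.13, "y": 2.24, "z": 0.5}, {"x": -2.13, "y": 2.24, "z": 0.5}, {"x": -2.13, "y": 2.24, "z": 0.5}, {"x": -2.13, "y": 2.24, "z": 0.5}, {"x": -2.13, "y": 2.24, "z": 0.5}, {"turn": 7}, {"turn": 7}]}}

```text
invalid input at $.rows[0]: expected keys fingers, x, y, z, turn
```

Emit:
{"api": "servo_tool", "payload": {"rows": [{"turn": 7}, {"turn": 7}, {"turn": 7}, {"turn": 1}, {"turn": 0}, {"turn": 0}]}}

```text
invalid input at $.rows[0]: expected keys fingers, x, y, z, turn
```

```bash
cat > st.py <<'E'
from h import *
s=arm.read_state();x=R.from_quat(s['ee_rot']).as_matrix()
print('t',round(s['clock'],2),'tcp jig',jig(s['position']).round(1),'yaw y',np.degrees(np.arctan2(x[1,1],x[0,1])).round(2),'want',np.degrees(np.arctan2(ey[1],ey[0])).round(2),'tilt',x[:,2].round(3),'F',s['contact_force'].round(1),'w',round(s['gripper_width'],1),'j',s['joints'].round(2))
print('ex in tool',totool(ex).round(3),'ey in tool',totool(ey).round(3))
E
python3 st.py
```

```text
t 0.1 tcp jig [-163.1 -638.2  230.3] yaw y 115.48 want 79.51 tilt [-0.001  0.002 -1.   ] F [-0.4 -0.1  0.2] w 85.4 j [-0.87  0.39  0.01 -0.   -1.19 -0.26]
ex in tool [-0.809 -0.587 -0.001] ey in tool [-0.587  0.809  0.002]
```

All five keys are needed in every row.

Emit:
{"api": "servo_tool", "payload": {"rows": [{"x": -2.13, "y": 2.24, "z": 0.2, "turn": 0, "fingers": 5.5}, {"x": -2.13, "y": 2.24, "z": 0.2, "turn": 0, "fingers": 5.5}, {"x": -2.13, "y": 2.24, "z": 0.2, "turn": 0, "fingers": 5.5}, {"x": -2.13, "y": 2.24, "z": 0.2, "turn": 0, "fingers": 5.5}, {"x": -2.13, "y": 2.24, "z": 0.2, "turn": 0, "fingers": 5.5}, {"x": -2.13, "y": 2.24, "z": 0.2, "turn": 0, "fingers": 5.5}, {"x": -2.13, "y": 2.24, "z": 0.2, "turn": 0, "fingers": 5.5}, {"x": -2.13, "y": 2.24, "z": 0.2, "turn": 0, "fingers": 5.5}, {"x": -2.13, "y": 2.24, "z": 0.2, "turn": 0, "fingers": 5.5}, {"x": -2.13, "y": 2.24, "z": 0.2, "turn": 0, "fingers": 5.5}]}}

```text
clock: 0.93
position: [364.7, -268.7, 211.0]
ee_rot: [-0.22, 0.975, 0.0, -0.0]
contact_force: [0.6, -0.4, 0.1]
gripper_width: 54.8
```

```bash
python3 st.py
```

```text
t 0.93 tcp jig [-122.4 -330.7  211. ] yaw y 115.47 want 79.51 tilt [-0.  0. -1.] F [ 0.6 -0.4  0.1] w 54.8 j [-0.27  0.11 -0.42 -0.   -1.04 -0.85]
ex in tool [-0.81  -0.587 -0.   ] ey in tool [-0.587  0.81   0.   ]
```

Emit:
{"api": "servo_tool", "payload": {"rows": [{"x": -2.13, "y": 2.24, "z": 0.5, "turn": 0, "fingers": 5.5}, {"x": -2.13, "y": 2.24, "z": 0.5, "turn": 0, "fingers": 5.5}, {"x": -2.13, "y": 2.24, "z": 0.5, "turn": 0, "fingers": 5.5}, {"x": -2.13, "y": 2.24, "z": 0.5, "turn": 0, "fingers": 5.5}, {"x": -2.13, "y": 2.24, "z": 0.5, "turn": 0, "fingers": 5.5}, {"x": -2.13, "y": 2.24, "z": 0.5, "turn": 0, "fingers": 5.5}, {"x": -2.13, "y": 2.24, "z": 0.5, "turn": 0, "fingers": 5.5}, {"x": -2.13, "y": 2.24, "z": 0.5, "turn": 0, "fingers": 5.5}, {"x": 0, "y": 0, "z": 0.5, "turn": 7, "fingers": 5.5}, {"x": 0, "y": 0, "z": 0.5, "turn": 7, "fingers": 5.5}]}}

```text
clock: 1.77
position: [441.8, -33.6, 160.8]
ee_rot: [-0.099, 0.995, 0.0, -0.0]
contact_force: [-0.4, -0.8, -0.7]
gripper_width: 54.9
```

Emit:
{"api": "servo_tool", "payload": {"rows": [{"x": 0, "y": 0, "z": 0, "turn": 7, "fingers": 5.5}, {"x": 0, "y": 0, "z": 0, "turn": 7, "fingers": 5.5}, {"x": 0, "y": 0, "z": 0, "turn": 7, "fingers": 5.5}, {"x": 0, "y": 0, "z": 0, "turn": 1, "fingers": 5.5}, {"x": 0, "y": 0, "z": 0, "turn": 0, "fingers": 5.5}, {"x": 0, "y": 0, "z": 0, "turn": 0, "fingers": 5.5}]}}

```text
clock: 2.27
position: [441.4, -35.3, 161.2]
ee_rot: [0.09, 0.996, -0.0, -0.0]
contact_force: [-0.2, -0.9, -1.6]
gripper_width: 55.1
```

```bash
python3 st.py;python3 - <<'E'
from h import *
for n,(u0,v0) in(('top',(190,150)),('scene',(160,110))):
    p,d=arm.get_image(n);I=p[v0:v0+120,u0:u0+150,::-1];cv2.imwrite(f'pics/{n}1.png',cv2.resize(I,None,fx=5,fy=5,interpolation=cv2.INTER_CUBIC))
E
```

```text
t 2.27 tcp jig [-89.4 -87.2 161.2] yaw y 79.62 want 79.51 tilt [-0.  0. -1.] F [-0.2 -0.9 -1.6] w 55.1 j [ 0.29  0.14 -0.52 -0.   -0.9  -2.04]
ex in tool [-1.    -0.002 -0.   ] ey in tool [-0.002  1.    -0.   ]
```

View pics/scene1.png

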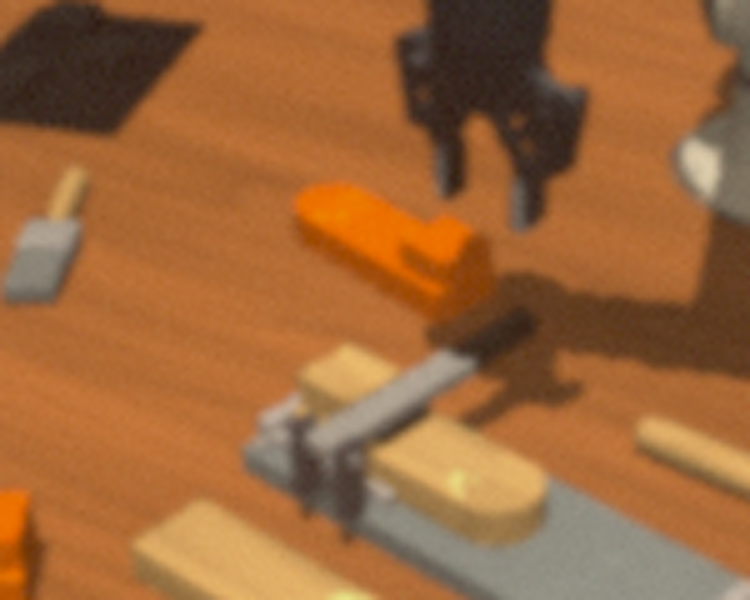

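View pics/top1.png

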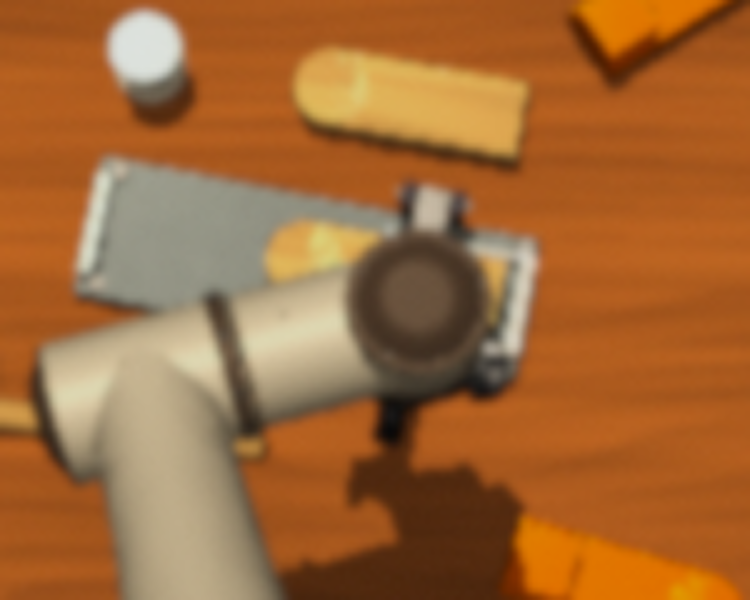

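The scene picture shows the fingers at (447,170) and (523,215), above and astride the handle at (500,338). Lowering.

Emit:
{"api": "servo_tool", "payload": {"rows": [{"x": 0, "y": 0.1, "z": 2, "turn": 0, "fingers": 5.5}, {"x": 0, "y": 0, "z": 2, "turn": 0, "fingers": 5.5}, {"x": 0, "y": 0, "z": 2, "turn": 0, "fingers": 5.5}, {"x": 0, "y": 0, "z": 2, "turn": 0, "fingers": 5.5}, {"x": 0, "y": 0, "z": 1.7, "turn": 0, "fingers": 5.5}, {"x": 0, "y": 0, "z": 1.7, "turn": 0, "fingers": 5.5}, {"x": 0, "y": 0, "z": 0, "turn": 0, "fingers": 5.5}, {"x": 0, "y": 0, "z": 0, "turn": 0, "fingers": 5.5}]}}

```text
clock: 3.03
position: [441.4, -34.4, 47.0]
ee_rot: [0.091, 0.996, -0.0, -0.001]
contact_force: [-0.3, 1.1, -0.1]
gripper_width: 55.3
```

Emit:
{"api": "servo_tool", "payload": {"rows": [{"x": 0, "y": 0, "z": 0, "turn": 0, "fingers": 2.6}, {"x": 0, "y": 0, "z": 0, "turn": 0, "fingers": 2.6}, {"x": 0, "y": 0, "z": 0, "turn": 0, "fingers": 2.6}, {"x": 0, "y": 0, "z": 0, "turn": 0, "fingers": 2.6}, {"x": 0, "y": 0, "z": 0, "turn": 0, "fingers": 2.6}]}}

```text
clock: 3.45
position: [442.0, -34.2, 47.9]
ee_rot: [0.092, 0.996, 0.0, 0.001]
contact_force: [-0.4, 0.2, 0.7]
gripper_width: 25.9
```

```bash
python3 st.py;python3 - <<'E'
from h import *
for n,(u0,v0) in(('scene',(180,120)),):
    p,d=arm.get_image(n);I=p[v0:v0+100,u0:u0+130,::-1];cv2.imwrite(f'pics/{n}2.png',cv2.resize(I,None,fx=6,fy=6,interpolation=cv2.INTER_CUBIC))
E
```

```text
t 3.45 tcp jig [-89.  -86.   47.9] yaw y 79.49 want 79.51 tilt [ 0.001  0.    -1.   ] F [-0.4  0.2  0.7] w 25.9 j [ 0.29  0.32 -0.66  0.   -0.59 -2.05]
ex in tool [-1.     0.     0.001] ey in tool [0.    1.    0.001]
```

View pics/scene2.png

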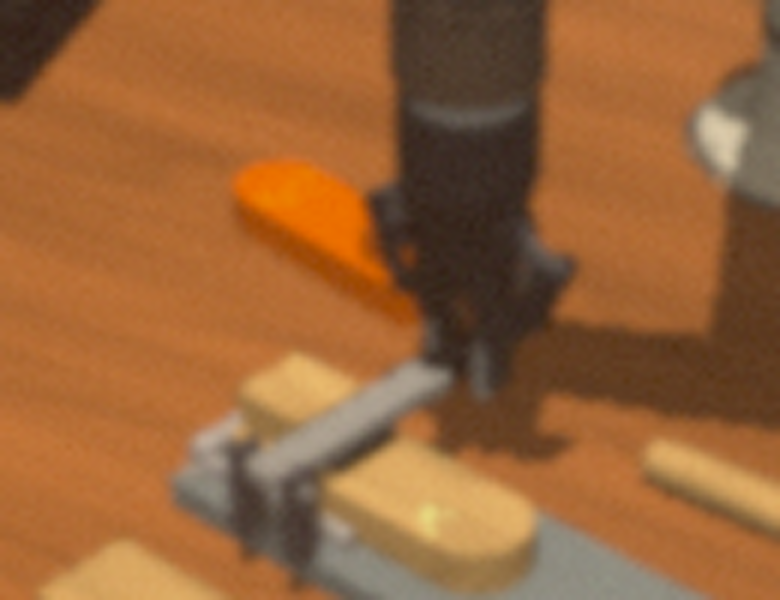

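The handle is between the fingers at (460,370), with no force. Closing.

Emit:
{"api": "servo_tool", "payload": {"rows": [{"x": 0, "y": 0, "z": 0, "turn": 0, "fingers": 1.5}, {"x": 0, "y": 0, "z": 0, "turn": 0, "fingers": 1.5}, {"x": 0, "y": 0, "z": 0, "turn": 0, "fingers": 1.5}, {"x": 0, "y": 0, "z": 0, "turn": 0, "fingers": 1.5}]}}

```text
clock: 3.83
position: [441.8, -34.6, 47.9]
ee_rot: [0.091, 0.996, -0.0, 0.0]
contact_force: [-0.5, -2.7, 6.0]
gripper_width: 19.9
```

Emit:
{"api": "servo_tool", "payload": {"rows": [{"x": 0, "y": 0, "z": -0.5, "turn": 0, "fingers": 1.5}, {"x": 0, "y": 0, "z": -1, "turn": 0, "fingers": 1.5}, {"x": -0.1, "y": 0, "z": -1, "turn": 0, "fingers": 1.5}, {"x": -0.1, "y": 0, "z": -1, "turn": 0, "fingers": 1.5}]}}

```text
clock: 4.17
position: [444.8, -35.0, 82.3]
ee_rot: [0.092, 0.996, -0.0, 0.001]
contact_force: [8.9, -8.4, -10.6]
gripper_width: 20.1
```

```bash
python3 st.py;python3 - <<'E'
import numpy as np
r=150
th0=np.arcsin(35/150)
ts=np.linspace(th0,1.54,25)
x=-r*np.cos(ts);z=r*np.sin(ts)
print('target grasp jigx,z',[(round(60+a),round(66+b)) for a,b in zip(x,z)][::4])
print([( -round(a/10,2),-round(b/10,2)) for a,b in zip(np.diff(x),np.diff(z))])
E
```

```text
t 4.17 tcp jig [-86.1 -86.4  82.3] yaw y 79.5 want 79.51 tilt [ 0.002 -0.001 -1.   ] F [  8.9  -8.4 -10.6] w 20.1 j [ 0.29  0.27 -0.62  0.   -0.69 -2.04]
ex in tool [-1.     0.     0.002] ey in tool [ 0.  1. -0.]
target grasp jigx,z [(-86, 101), (-75, 132), (-58, 159), (-35, 182), (-7, 200), (23, 211), (55, 216)]
[(np.float64(-0.21), np.float64(-0.79)), (np.float64(-0.25), np.float64(-0.77)), (np.float64(-0.3), np.float64(-0.76)), (np.float64(-0.34), np.float64(-0.74)), (np.float64(-0.38), np.float64(-0.72)), (np.float64(-0.42), np.float64(-0.7)), (np.float64(-0.45), np.float64(-0.68)), (np.float64(-0.49), np.float64(-0.65)), (np.float64(-0.52), np.float64(-0.62)), (np.float64(-0.56), np.float64(-0.6)), (np.float64(-0.59), np.float64(-0.56)), (np.float64(-0.62), np.float64(-0.53)), (np.float64(-0.65), np.float64(-0.5)), (np.float64(-0.67), np.float64(-0.46)), (np.float64(-0.7), np.float64(-0.42)), (np.float64(-0.72), np.float64(-0.39)), (np.float64(-0.74), np.float64(-0.35)), (np.float64(-0.76), np.float64(-0.31)), (np.float64(-0.77), np.float64(-0.26)), (np.float64(-0.78), np.float64(-0.22)), (np.float64(-0.8), np.float64(-0.18)), (np.float64(-0.8), np.float64(-0.14)), (np.float64(-0.81), np.float64(-0.09)), (np.float64(-0.81), np.float64(-0.05))]
```

Emit:
{"api": "servo_tool", "payload": {"rows": [{"x": -0.21, "y": 0, "z": -0.79, "turn": 0, "fingers": 1.5}, {"x": -0.25, "y": 0, "z": -0.77, "turn": 0, "fingers": 1.5}, {"x": -0.3, "y": 0, "z": -0.76, "turn": 0, "fingers": 1.5}, {"x": -0.34, "y": 0, "z": -0.74, "turn": 0, "fingers": 1.5}, {"x": 0, "y": 0, "z": 0, "turn": 0, "fingers": 1.5}]}}

```text
clock: 4.58
position: [454.6, -37.0, 113.1]
ee_rot: [0.092, 0.996, -0.0, -0.0]
contact_force: [2.5, -3.3, -2.8]
gripper_width: 20.2
```

```bash
python3 st.py;python3 - <<'E'
from h import *
for n,(u0,v0) in(('scene',(180,120)),):
    p,d=arm.get_image(n);I=p[v0:v0+100,u0:u0+130,::-1];cv2.imwrite(f'pics/{n}3.png',cv2.resize(I,None,fx=6,fy=6,interpolation=cv2.INTER_CUBIC))
E
```

```text
t 4.58 tcp jig [-76.2 -86.5 113.1] yaw y 79.45 want 79.51 tilt [-0.001 -0.    -1.   ] F [ 2.5 -3.3 -2.8] w 20.2 j [ 0.28  0.23 -0.56  0.   -0.78 -2.03]
ex in tool [-1.     0.001 -0.   ] ey in tool [ 0.001  1.    -0.   ]
```

View pics/scene3.png

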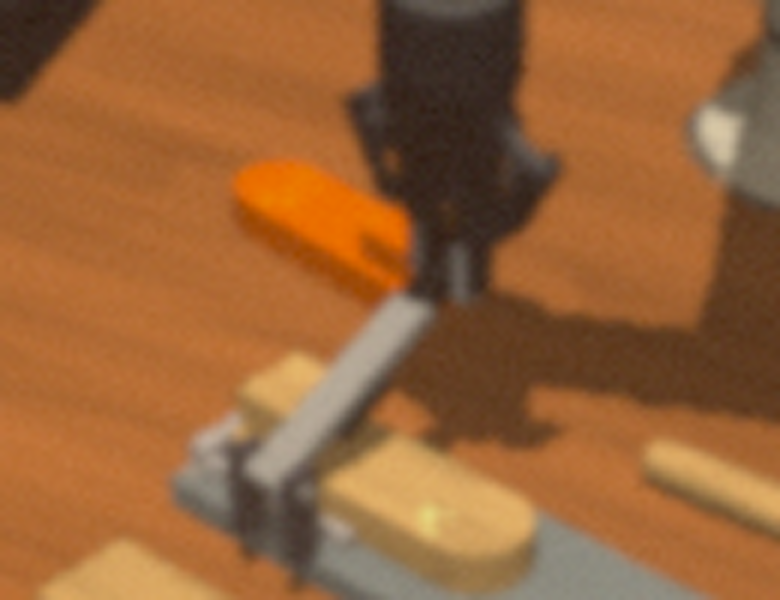

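The bar is rising with the gripper (free end at 430,300). Forces are small, so I'll continue the arc.

Emit:
{"api": "servo_tool", "payload": {"rows": [{"x": -0.38, "y": 0, "z": -0.72, "turn": 0, "fingers": 1.5}, {"x": -0.42, "y": 0, "z": -0.7, "turn": 0, "fingers": 1.5}, {"x": -0.45, "y": 0, "z": -0.68, "turn": 0, "fingers": 1.5}, {"x": -0.49, "y": 0, "z": -0.65, "turn": 0, "fingers": 1.5}, {"x": -0.52, "y": 0, "z": -0.62, "turn": 0, "fingers": 1.5}, {"x": -0.56, "y": 0, "z": -0.6, "turn": 0, "fingers": 1.5}, {"x": -0.59, "y": 0, "z": -0.56, "turn": 0, "fingers": 1.5}, {"x": -0.62, "y": 0, "z": -0.53, "turn": 0, "fingers": 1.5}]}}

```text
clock: 5.3
position: [494.1, -44.4, 163.2]
ee_rot: [0.092, 0.996, -0.0, -0.001]
contact_force: [2.5, -3.5, -13.3]
gripper_width: 20.0
```

Emit:
{"api": "servo_tool", "payload": {"rows": [{"x": -0.65, "y": 0, "z": -0.5, "turn": 0, "fingers": 1.5}, {"x": -0.67, "y": 0, "z": -0.46, "turn": 0, "fingers": 1.5}, {"x": -0.7, "y": 0, "z": -0.42, "turn": 0, "fingers": 1.5}, {"x": -0.72, "y": 0, "z": -0.39, "turn": 0, "fingers": 1.5}, {"x": -0.74, "y": 0, "z": -0.35, "turn": 0, "fingers": 1.5}, {"x": -0.76, "y": 0, "z": -0.31, "turn": 0, "fingers": 1.5}, {"x": 0, "y": 0, "z": 0, "turn": 0, "fingers": 1.5}]}}

```text
clock: 5.88
position: [538.2, -52.6, 187.6]
ee_rot: [0.093, 0.996, -0.0, 0.001]
contact_force: [4.7, -7.6, -16.0]
gripper_width: 19.7
```

```bash
python3 st.py;python3 - <<'E'
from h import *
for n,(u0,v0) in(('scene',(180,110)),):
    p,d=arm.get_image(n);I=p[v0:v0+100,u0:u0+130,::-1];cv2.imwrite(f'pics/{n}4.png',cv2.resize(I,None,fx=6,fy=6,interpolation=cv2.INTER_CUBIC))
E
```

```text
t 5.88 tcp jig [  8.9 -86.6 187.6] yaw y 79.34 want 79.51 tilt [ 0.003 -0.001 -1.   ] F [  4.7  -7.6 -16. ] w 19.7 j [ 0.2   0.28 -0.27  0.   -1.02 -1.96]
ex in tool [-1.     0.003  0.003] ey in tool [ 0.003  1.    -0.   ]
```

View pics/scene4.png

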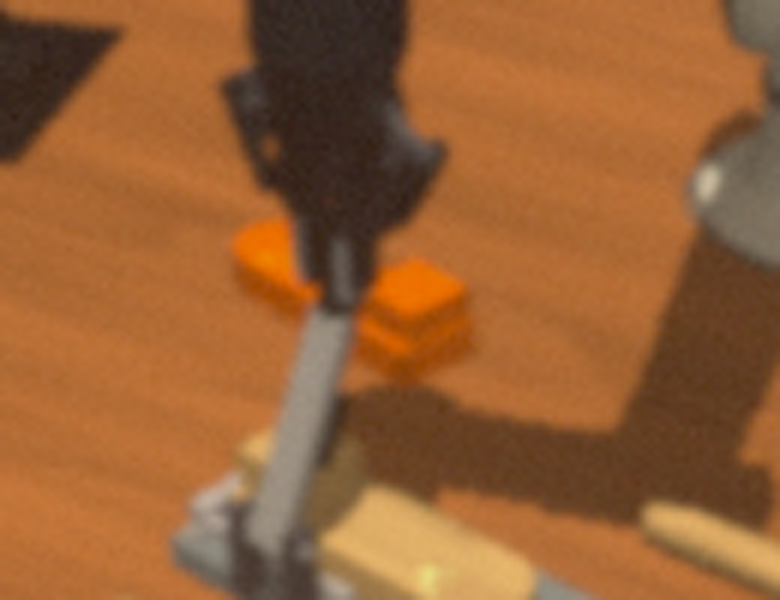

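The geometry gives about 1.22 rad and radius 149.6 mm, and the picture agrees. On to about 1.54 rad.

Emit:
{"api": "servo_tool", "payload": {"rows": [{"x": -0.77, "y": 0, "z": -0.23, "turn": 0, "fingers": 1.5}, {"x": -0.78, "y": 0, "z": -0.2, "turn": 0, "fingers": 1.5}, {"x": -0.8, "y": 0, "z": -0.16, "turn": 0, "fingers": 1.5}, {"x": -0.8, "y": 0, "z": -0.12, "turn": 0, "fingers": 1.5}, {"x": -0.81, "y": 0, "z": -0.09, "turn": 0, "fingers": 1.5}, {"x": -0.81, "y": 0, "z": -0.03, "turn": 0, "fingers": 1.5}, {"x": 0, "y": 0, "z": 0, "turn": 0, "fingers": 1.5}, {"x": 0, "y": 0, "z": 0, "turn": 0, "fingers": 1.5}]}}

```text
clock: 6.6
position: [583.4, -60.2, 196.7]
ee_rot: [0.092, 0.996, 0.0, 0.001]
contact_force: [0.2, -0.3, -0.4]
gripper_width: 15.4
```

```bash
python3 st.py;python3 - <<'E'
from h import *
for n,(u0,v0) in(('scene',(160,90)),):
    p,d=arm.get_image(n);I=p[v0:v0+120,u0:u0+150,::-1];cv2.imwrite(f'pics/{n}5.png',cv2.resize(I,None,fx=5,fy=5,interpolation=cv2.INTER_CUBIC))
E
```

```text
t 6.6 tcp jig [ 54.8 -85.9 196.7] yaw y 79.49 want 79.51 tilt [ 0.001  0.    -1.   ] F [ 0.2 -0.3 -0.4] w 15.4 j [ 0.17  0.35 -0.14 -0.   -1.08 -1.93]
ex in tool [-1.     0.     0.001] ey in tool [0. 1. 0.]
```

View pics/scene5.png

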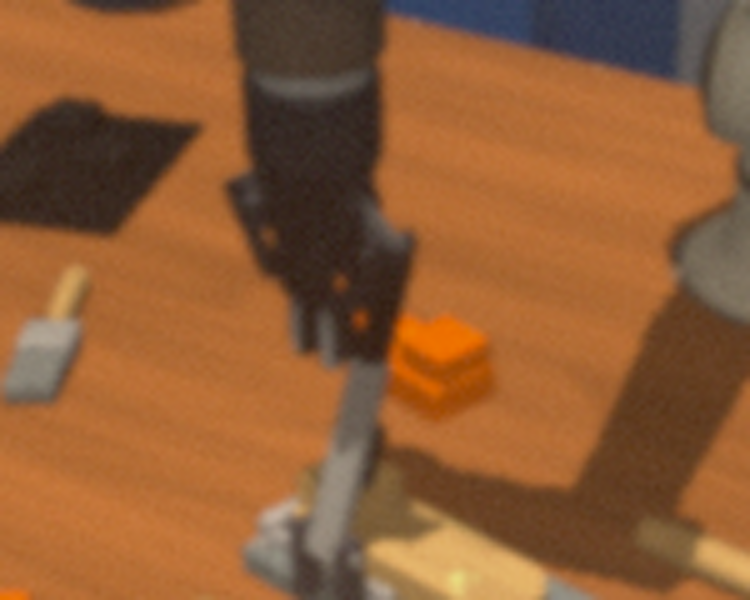

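The handle slipped out on the robot side: the opening fell to 15 mm and the bar stayed at about 1.25 rad. I'll go up and round, then push it the rest of the way with nearly closed fingers.

Emit:
{"api": "servo_tool", "payload": {"rows": [{"x": 0, "y": 0, "z": -2, "turn": 0, "fingers": 1.5}, {"x": 0, "y": 0, "z": -2.5, "turn": 0, "fingers": 1.5}, {"x": 0, "y": 0, "z": -2.5, "turn": 0, "fingers": 1.5}, {"x": 0, "y": 0, "z": -2.5, "turn": 0, "fingers": 1.0}, {"x": 3, "y": 0, "z": 0, "turn": 0, "fingers": 1.0}, {"x": 3, "y": 0, "z": 0, "turn": 0, "fingers": 1.0}, {"x": 3, "y": 0, "z": 0, "turn": 0, "fingers": 1.0}, {"x": 3, "y": 0, "z": 0, "turn": 0, "fingers": 1.0}, {"x": 0, "y": 0, "z": 0, "turn": 0, "fingers": 1.0}]}}

```text
clock: 7.4
position: [459.7, -38.4, 291.8]
ee_rot: [0.091, 0.996, 0.001, -0.0]
contact_force: [-1.1, 0.2, -0.0]
gripper_width: 10.1
```

```bash
python3 st.py;python3 - <<'E'
from h import *
for n,(u0,v0) in(('scene',(160,90)),):
    p,d=arm.get_image(n);I=p[v0:v0+120,u0:u0+150,::-1];cv2.imwrite(f'pics/{n}6.png',cv2.resize(I,None,fx=5,fy=5,interpolation=cv2.INTER_CUBIC))
    # candidates of bar angle: project
    m=arm.camera_model(n)
    for th in (1.0,1.1,1.2,1.3,1.4,1.5):
        print(th,[tuple(np.round((np.array(proj(J(60-r*np.cos(th),-86,66+r*np.sin(th)),m))-[u0,v0])*5).astype(int)) for r in(0,118,188)])
E
```

```text
t 7.4 tcp jig [-70.9 -87.  291.8] yaw y 79.55 want 79.51 tilt [-0.001  0.001 -1.   ] F [-1.1  0.2 -0. ] w 10.1 j [ 0.27  0.06 -0.27 -0.   -1.25 -2.02]
ex in tool [-1.    -0.001 -0.001] ey in tool [-0.001  1.     0.001]
1.0 [(np.int64(326), np.int64(542)), (np.int64(395), np.int64(362)), (np.int64(436), np.int64(253))]
1.1 [(np.int64(326), np.int64(542)), (np.int64(383), np.int64(361)), (np.int64(417), np.int64(249))]
1.2 [(np.int64(326), np.int64(542)), (np.int64(370), np.int64(361)), (np.int64(397), np.int64(247))]
1.3 [(np.int64(326), np.int64(542)), (np.int64(356), np.int64(362)), (np.int64(376), np.int64(249))]
1.4 [(np.int64(326), np.int64(542)), (np.int64(342), np.int64(366)), (np.int64(353), np.int64(254))]
1.5 [(np.int64(326), np.int64(542)), (np.int64(328), np.int64(372)), (np.int64(330), np.int64(262))]
```

View pics/scene6.png

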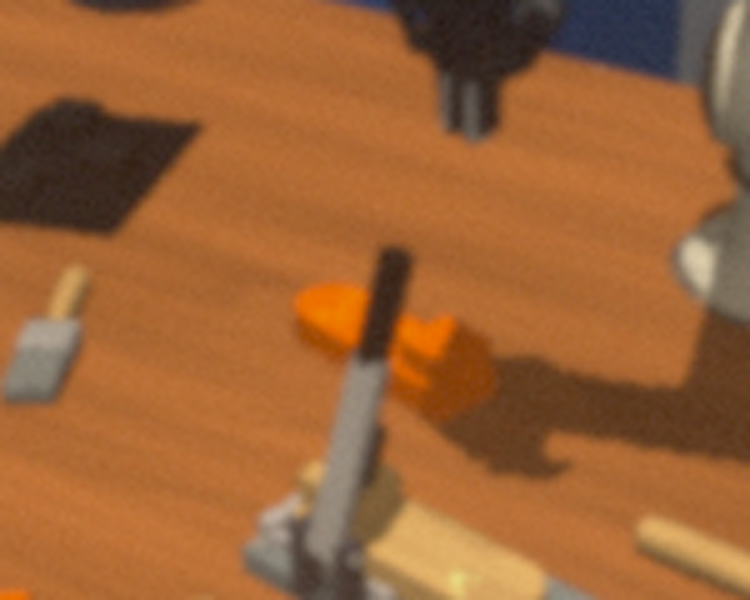

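The bar stands at about 1.2 rad (tip at 397,247, which matches the projection). The fingers are free on the robot side. Lowering, then pushing.

Emit:
{"api": "servo_tool", "payload": {"rows": [{"x": 0, "y": 0.1, "z": 2.4, "turn": 0, "fingers": 0.8}, {"x": 0, "y": 0, "z": 2.4, "turn": 0, "fingers": 0.8}, {"x": 0, "y": 0, "z": 2.4, "turn": 0, "fingers": 0.8}, {"x": 0, "y": 0, "z": 2.4, "turn": 0, "fingers": 0.8}, {"x": -1.2, "y": 0, "z": 0, "turn": 0, "fingers": 0.8}, {"x": -1.5, "y": 0, "z": 0, "turn": 0, "fingers": 0.8}, {"x": -1.2, "y": 0, "z": 0, "turn": 0, "fingers": 0.8}, {"x": -1, "y": 0, "z": 0, "turn": 0, "fingers": 0.8}, {"x": -1, "y": 0, "z": 0, "turn": 0, "fingers": 0.8}, {"x": -1, "y": 0, "z": 0, "turn": 0, "fingers": 0.8}]}}

```text
clock: 8.28
position: [533.1, -50.6, 194.9]
ee_rot: [0.092, 0.996, -0.0, -0.001]
contact_force: [-3.5, -1.2, 1.9]
gripper_width: 8.1
```

Emit:
{"api": "servo_tool", "payload": {"rows": [{"x": -1, "y": 0, "z": 0, "turn": 0, "fingers": 0.8}, {"x": -0.8, "y": 0, "z": 0, "turn": 0, "fingers": 0.8}, {"x": -0.7, "y": 0, "z": 0, "turn": 0, "fingers": 0.8}, {"x": -0.6, "y": 0, "z": 0, "turn": 0, "fingers": 0.8}, {"x": 0, "y": 0, "z": 0, "turn": 0, "fingers": 0.8}]}}

```text
clock: 8.7
position: [564.7, -55.8, 194.9]
ee_rot: [0.092, 0.996, 0.0, 0.001]
contact_force: [-0.3, -0.4, 0.4]
gripper_width: 8.3
```

```bash
python3 st.py;python3 - <<'E'
from h import *
for n,(u0,v0) in(('scene',(160,90)),):
    p,d=arm.get_image(n);I=p[v0:v0+120,u0:u0+150,::-1];cv2.imwrite(f'pics/{n}7.png',cv2.resize(I,None,fx=5,fy=5,interpolation=cv2.INTER_CUBIC))
E
```

```text
t 8.7 tcp jig [ 35.6 -84.9 194.9] yaw y 79.48 want 79.51 tilt [ 0.001  0.    -1.   ] F [-0.3 -0.4  0.4] w 8.3 j [ 0.19  0.32 -0.19  0.   -1.06 -1.94]
ex in tool [-1.     0.001  0.001] ey in tool [0.001 1.    0.   ]
```

View pics/scene7.png

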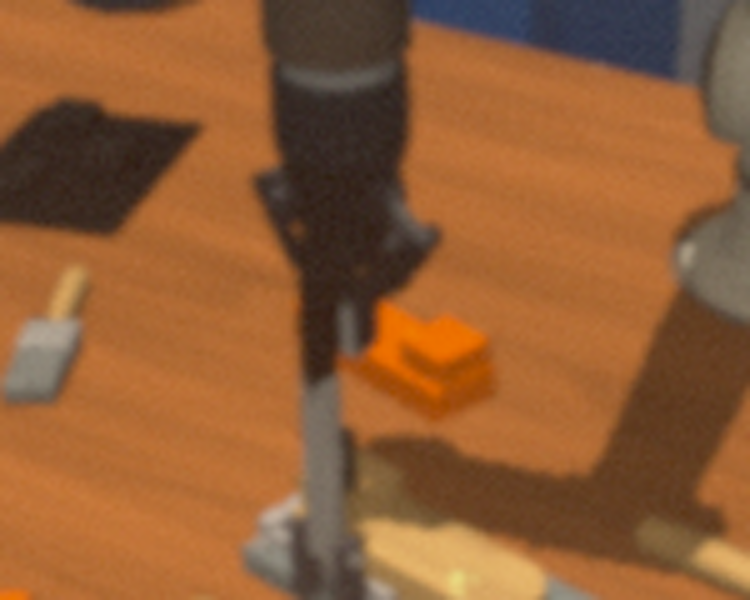

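The bar is near upright: the projected 118 mm point matches about 1.55 rad. Backing off, then over to the sole with a -90° turn.

Emit:
{"api": "servo_tool", "payload": {"rows": [{"x": 1.5, "y": 0, "z": 0, "turn": 0, "fingers": 0.8}, {"x": 3, "y": 0, "z": 0, "turn": 0, "fingers": 0.8}, {"x": 1.5, "y": 2, "z": -1, "turn": 0, "fingers": 4}, {"x": 0, "y": 3.5, "z": 0, "turn": 0, "fingers": 8.5}, {"x": 0, "y": 3.5, "z": 0, "turn": -3, "fingers": 8.5}, {"x": 0, "y": 0, "z": 0, "turn": -7, "fingers": 8.5}, {"x": 0, "y": 0, "z": 0, "turn": -7, "fingers": 8.5}, {"x": 0, "y": 0, "z": 0, "turn": -7, "fingers": 8.5}, {"x": 0, "y": 0, "z": 0, "turn": -7, "fingers": 8.5}, {"x": 0, "y": 0, "z": 0, "turn": -7, "fingers": 8.5}]}}

```text
clock: 9.58
position: [521.0, 44.4, 205.4]
ee_rot: [-0.241, 0.971, 0.0, 0.001]
contact_force: [0.2, -0.2, 0.3]
gripper_width: 84.6
```

Emit:
{"api": "servo_tool", "payload": {"rows": [{"x": 0, "y": 0, "z": 0, "turn": -7, "fingers": 8.5}, {"x": 0, "y": 0, "z": 0, "turn": -7, "fingers": 8.5}, {"x": 0, "y": 0, "z": 0, "turn": -7, "fingers": 8.5}, {"x": 0, "y": 0, "z": 0, "turn": -7, "fingers": 8.5}, {"x": 0, "y": 0, "z": 0, "turn": -7, "fingers": 8.5}, {"x": 0, "y": 0, "z": 0, "turn": -7, "fingers": 8.5}, {"x": 0, "y": 0, "z": 0, "turn": -7, "fingers": 8.5}, {"x": 0, "y": 0, "z": 0, "turn": -3, "fingers": 8.5}, {"x": 0, "y": 0, "z": 0, "turn": 0, "fingers": 8.5}]}}

```text
clock: 10.33
position: [520.9, 44.1, 205.4]
ee_rot: [-0.64, 0.768, -0.0, 0.001]
contact_force: [-0.4, -0.3, -0.3]
gripper_width: 85.1
```

```bash
python3 st.py;python3 - <<'E'
from h import *
for n,(u0,v0) in(('scene',(160,90)),('top',(190,150))):
    p,d=arm.get_image(n);I=p[v0:v0+120,u0:u0+150,::-1];cv2.imwrite(f'pics/{n}8.png',cv2.resize(I,None,fx=5,fy=5,interpolation=cv2.INTER_CUBIC))
    m=arm.camera_model(n)
    if n=='scene':
      for th in (1.4,1.5,1.55,1.6):
        print(th,[tuple(np.round((np.array(proj(J(60-r*np.cos(th),-86,66+r*np.sin(th)),m))-[u0,v0])*5).astype(int)) for r in(0,118,188)])
E
```

```text
t 10.33 tcp jig [-25.7   5.4 205.4] yaw y 169.56 want 79.51 tilt [ 0.002  0.001 -1.   ] F [-0.4 -0.3 -0.3] w 85.1 j [ 0.4   0.23 -0.28 -0.   -1.06 -0.58]
ex in tool [ 0.001 -1.     0.001] ey in tool [-1.    -0.001  0.001]
1.4 [(np.int64(326), np.int64(542)), (np.int64(342), np.int64(366)), (np.int64(353), np.int64(254))]
1.5 [(np.int64(326), np.int64(542)), (np.int64(328), np.int64(372)), (np.int64(330), np.int64(262))]
1.55 [(np.int64(326), np.int64(542)), (np.int64(321), np.int64(376)), (np.int64(318), np.int64(268))]
1.6 [(np.int64(326), np.int64(542)), (np.int64(314), np.int64(380)), (np.int64(306), np.int64(274))]
```

View pics/scene8.png

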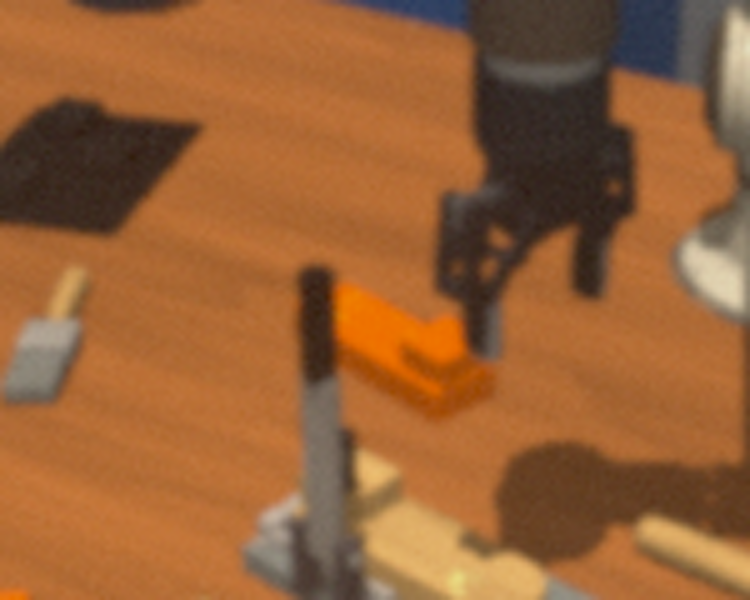

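View pics/top8.png

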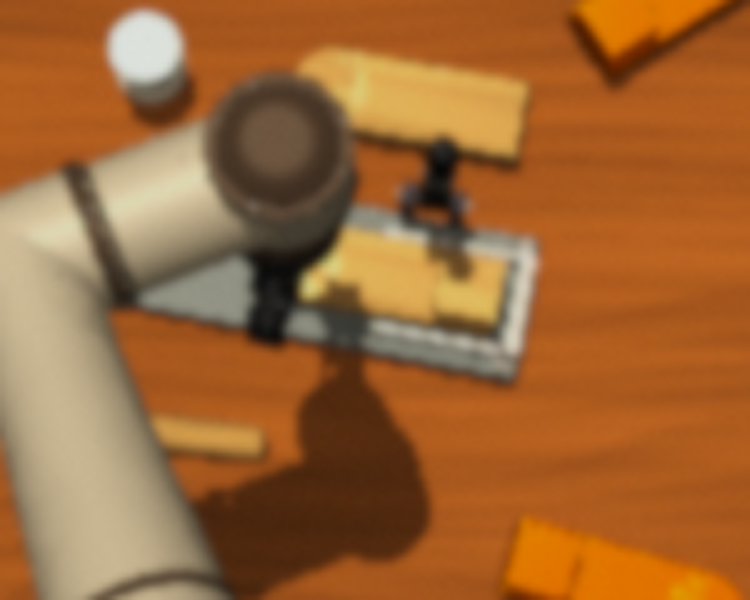

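The bar stays at about 1.55 rad (tip at 316,270) and the sole is unmoved. Positioning over the thin part.

Emit:
{"api": "servo_tool", "payload": {"rows": [{"x": 0.75, "y": -0.9, "z": 1, "turn": 0, "fingers": 8.5}, {"x": 0.75, "y": -0.9, "z": 2, "turn": 0, "fingers": 8.5}, {"x": 0.75, "y": -0.85, "z": 2, "turn": 0, "fingers": 8.5}, {"x": 0, "y": 0, "z": 2.5, "turn": 0, "fingers": 8.5}, {"x": 0, "y": 0, "z": 2.5, "turn": 0, "fingers": 8.5}, {"x": 0, "y": 0, "z": 2.5, "turn": 0, "fingers": 8.5}, {"x": 0, "y": 0, "z": 1.2, "turn": 0, "fingers": 8.5}, {"x": 0, "y": 0, "z": 0, "turn": 0, "fingers": 8.5}]}}

```text
clock: 11.1
position: [540.4, 15.6, 64.3]
ee_rot: [-0.639, 0.77, 0.002, -0.003]
contact_force: [0.1, 0.2, 0.1]
gripper_width: 85.1
```

```bash
python3 st.py;python3 - <<'E'
from h import *
for n,(u0,v0) in(('scene',(180,130)),):
    p,d=arm.get_image(n);I=p[v0:v0+120,u0:u0+150,::-1];cv2.imwrite(f'pics/{n}9.png',cv2.resize(I,None,fx=5,fy=5,interpolation=cv2.INTER_CUBIC))
E
```

```text
t 11.1 tcp jig [ -1.3 -19.1  64.3] yaw y 169.37 want 79.51 tilt [-0.007 -0.002 -1.   ] F [0.1 0.2 0.1] w 85.1 j [ 0.33  0.43 -0.4  -0.   -0.75 -0.51]
ex in tool [-0.002 -1.    -0.007] ey in tool [-1.     0.002 -0.003]
```

View pics/scene9.png

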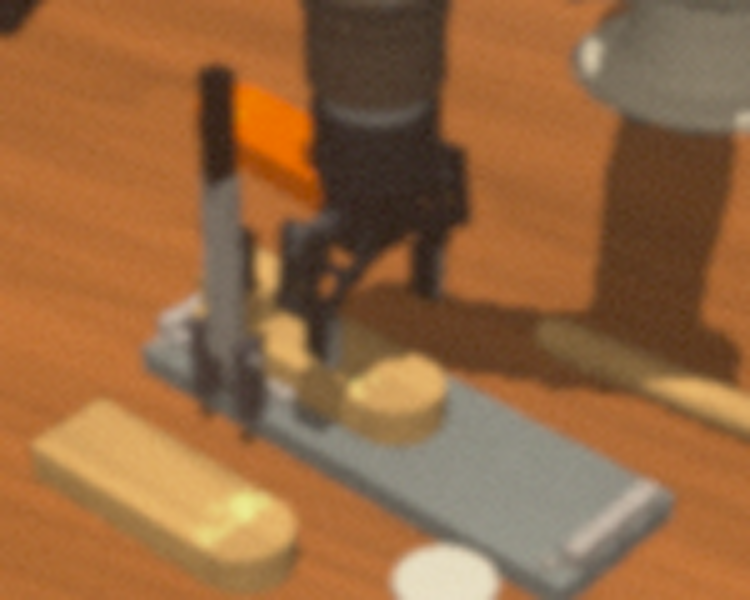

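The near fingertip at (330,365) hangs outside the sole's side, with its shadow on the bed edge at (315,410). Lowering.

Emit:
{"api": "servo_tool", "payload": {"rows": [{"x": 0, "y": -0.15, "z": 1, "turn": 0, "fingers": 8.5}, {"x": 0, "y": 0, "z": 1, "turn": 0, "fingers": 8.5}, {"x": 0, "y": 0, "z": 1, "turn": 0, "fingers": 8.5}, {"x": 0, "y": 0, "z": 1, "turn": 0, "fingers": 8.5}, {"x": 0, "y": 0, "z": 0.3, "turn": 0, "fingers": 8.5}, {"x": 0, "y": 0, "z": 0, "turn": 0, "fingers": 8.5}, {"x": 0, "y": 0, "z": 0, "turn": 0, "fingers": 8.5}]}}

```text
clock: 11.73
position: [544.2, 16.4, 25.0]
ee_rot: [-0.639, 0.769, -0.0, -0.0]
contact_force: [0.7, 0.6, 1.3]
gripper_width: 84.9
```

Emit:
{"api": "servo_tool", "payload": {"rows": [{"x": 0, "y": 0, "z": 0, "turn": 0, "fingers": 6.6}, {"x": 0, "y": 0, "z": 0, "turn": 0, "fingers": 6.3}, {"x": 0, "y": 0, "z": 0, "turn": 0, "fingers": 6.0}, {"x": 0, "y": 0, "z": 0, "turn": 0, "fingers": 5.8}, {"x": 0, "y": 0, "z": 0, "turn": 0, "fingers": 5.5}, {"x": 0, "y": 0, "z": 0, "turn": 0, "fingers": 5.5}]}}

```text
clock: 12.23
position: [544.1, 16.5, 26.0]
ee_rot: [-0.639, 0.769, -0.0, 0.0]
contact_force: [-1.2, 0.6, 5.2]
gripper_width: 58.5
```

```bash
python3 st.py;python3 - <<'E'
from h import *
for n,(u0,v0) in(('scene',(180,130)),):
    p,d=arm.get_image(n);I=p[v0:v0+120,u0:u0+150,::-1];cv2.imwrite(f'pics/{n}10.png',cv2.resize(I,None,fx=5,fy=5,interpolation=cv2.INTER_CUBIC))
E
```

```text
t 12.23 tcp jig [  2.2 -17.6  26. ] yaw y 169.49 want 79.51 tilt [ 0.  0. -1.] F [-1.2  0.6  5.2] w 58.5 j [ 0.33  0.49 -0.43  0.   -0.65 -0.51]
ex in tool [-0. -1.  0.] ey in tool [-1.  0.  0.]
```

View pics/scene10.png

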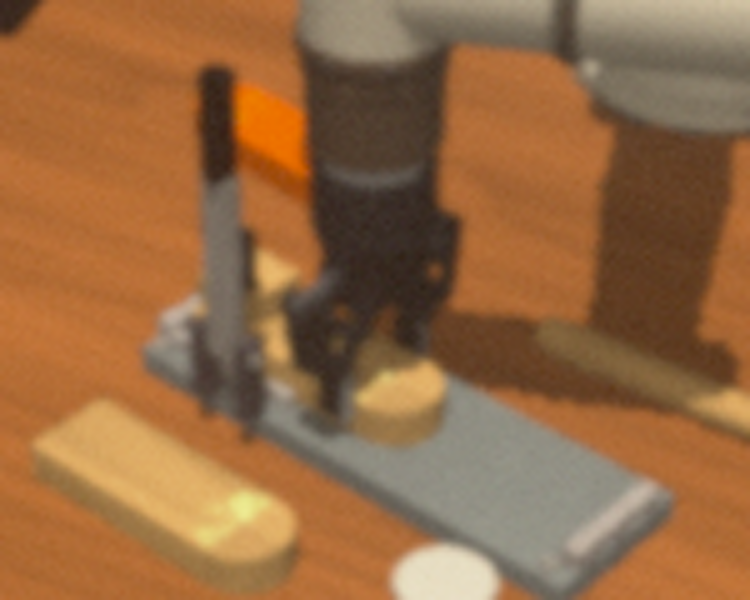

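The sole is gripped (58.5 mm) with about 5 N pressing it down. Sliding along tool -x (jig +y), first half.

Emit:
{"api": "servo_tool", "payload": {"rows": [{"x": -0.4, "y": 0, "z": 0, "turn": 0, "fingers": 5.5}, {"x": -0.7, "y": 0, "z": 0, "turn": 0, "fingers": 5.5}, {"x": -0.8, "y": 0, "z": 0, "turn": 0, "fingers": 5.5}, {"x": -0.8, "y": 0, "z": 0, "turn": 0, "fingers": 5.5}, {"x": -0.8, "y": 0, "z": 0, "turn": 0, "fingers": 5.5}, {"x": -0.8, "y": 0, "z": 0, "turn": 0, "fingers": 5.5}, {"x": -0.7, "y": 0, "z": 0, "turn": 0, "fingers": 5.5}, {"x": 0, "y": 0, "z": 0, "turn": 0, "fingers": 5.5}]}}

```text
clock: 12.95
position: [553.8, 66.1, 26.0]
ee_rot: [-0.64, 0.769, -0.0, 0.0]
contact_force: [-0.2, 0.9, 5.9]
gripper_width: 58.6
```

```bash
python3 st.py;python3 - <<'E'
from h import *
for n,(u0,v0) in(('scene',(180,130)),):
    p,d=arm.get_image(n);I=p[v0:v0+120,u0:u0+150,::-1];cv2.imwrite(f'pics/{n}11.png',cv2.resize(I,None,fx=5,fy=5,interpolation=cv2.INTER_CUBIC))
E
```

```text
t 12.95 tcp jig [ 2.6 33.  26. ] yaw y 169.55 want 79.51 tilt [ 0.001 -0.    -1.   ] F [-0.2  0.9  5.9] w 58.6 j [ 0.41  0.5  -0.4   0.   -0.67 -0.59]
ex in tool [ 0.001 -1.     0.001] ey in tool [-1.    -0.001 -0.   ]
```

View pics/scene11.png

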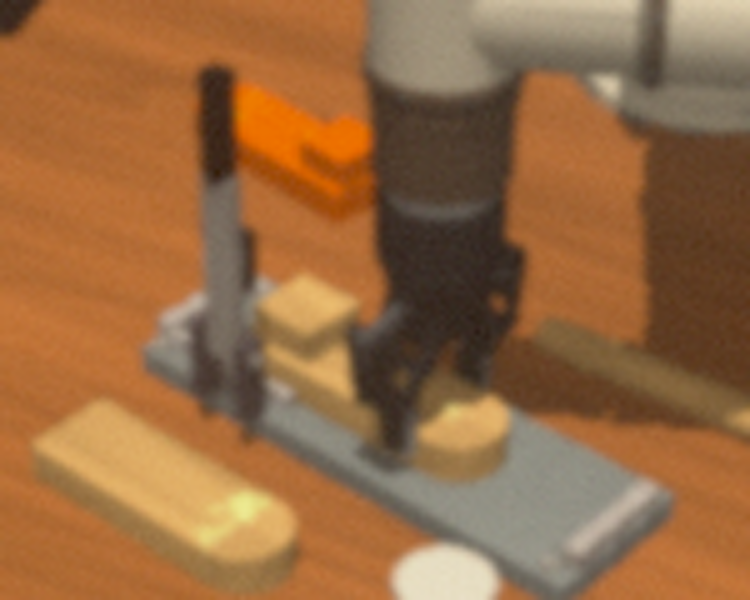

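The sole follows, flat and straight; its toe is at (490,430) and its heel at (310,310). Another 6.2 cm.

Emit:
{"api": "servo_tool", "payload": {"rows": [{"x": -0.5, "y": 0, "z": 0, "turn": 0, "fingers": 5.5}, {"x": -0.8, "y": 0, "z": 0, "turn": 0, "fingers": 5.5}, {"x": -0.8, "y": 0, "z": 0, "turn": 0, "fingers": 5.5}, {"x": -0.8, "y": 0, "z": 0, "turn": 0, "fingers": 5.5}, {"x": -0.8, "y": 0, "z": 0, "turn": 0, "fingers": 5.5}, {"x": -0.8, "y": 0, "z": 0, "turn": 0, "fingers": 5.5}, {"x": -0.8, "y": 0, "z": 0, "turn": 0, "fingers": 5.5}, {"x": -0.6, "y": 0, "z": 0, "turn": 0, "fingers": 5.5}, {"x": -0.3, "y": 0, "z": 0, "turn": 0, "fingers": 5.5}, {"x": 0, "y": 0, "z": 0, "turn": 0, "fingers": 5.5}]}}

```text
clock: 13.83
position: [564.8, 126.4, 26.0]
ee_rot: [-0.64, 0.769, -0.0, -0.0]
contact_force: [-1.9, -1.5, 5.7]
gripper_width: 58.5
```

```bash
python3 st.py;python3 - <<'E'
from h import *
for n,(u0,v0) in(('scene',(180,130)),('top',(190,150))):
    p,d=arm.get_image(n);I=p[v0:v0+120,u0:u0+150,::-1];cv2.imwrite(f'pics/{n}12.png',cv2.resize(I,None,fx=5,fy=5,interpolation=cv2.INTER_CUBIC))
E
```

```text
t 13.83 tcp jig [ 2.5 94.2 26. ] yaw y 169.54 want 79.51 tilt [ 0.    -0.001 -1.   ] F [-1.9 -1.5  5.7] w 58.5 j [ 0.5   0.53 -0.35  0.   -0.69 -0.68]
ex in tool [ 0.    -1.     0.001] ey in tool [-1.    -0.    -0.001]
```

View pics/scene12.png

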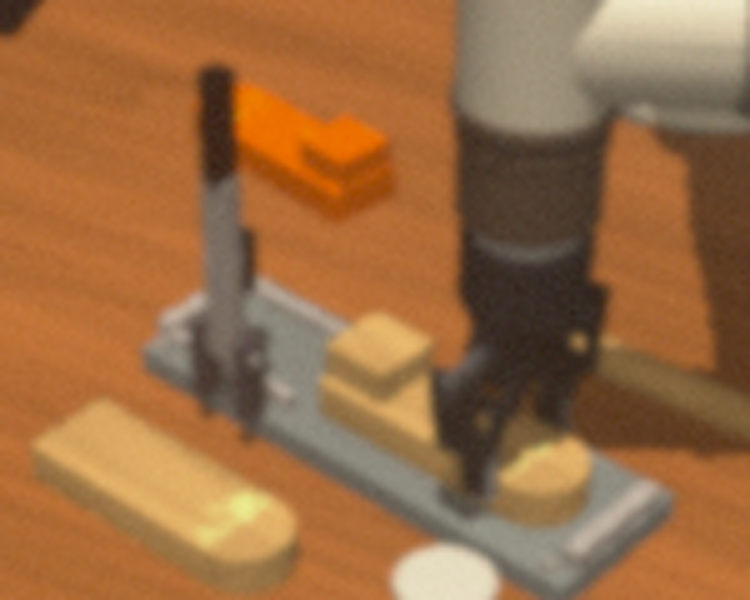

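The sole is clear of the bar and short of the stop. Releasing, then straight up and back.

Emit:
{"api": "servo_tool", "payload": {"rows": [{"x": 0, "y": 0, "z": 0, "turn": 0, "fingers": 6.2}, {"x": 0, "y": 0, "z": 0, "turn": 0, "fingers": 7}, {"x": 0, "y": 0, "z": 0, "turn": 0, "fingers": 8}, {"x": 0, "y": 0, "z": 0, "turn": 0, "fingers": 8.4}, {"x": 0, "y": 0, "z": 0, "turn": 0, "fingers": 8.4}, {"x": 0, "y": 0, "z": -1, "turn": 0, "fingers": 8.4}, {"x": 0, "y": 0, "z": -2, "turn": 0, "fingers": 8.4}, {"x": 0, "y": 0, "z": -3, "turn": 0, "fingers": 8.4}, {"x": 0, "y": 0, "z": -3, "turn": 0, "fingers": 8.4}, {"x": 0, "y": 0, "z": -3, "turn": 0, "fingers": 8.4}]}}

```text
clock: 14.77
position: [564.4, 126.4, 147.1]
ee_rot: [-0.639, 0.769, -0.0, -0.0]
contact_force: [1.2, 0.6, 0.7]
gripper_width: 84.1
```

Emit:
{"api": "servo_tool", "payload": {"rows": [{"x": 0, "y": 0, "z": -3, "turn": 0, "fingers": 8.4}, {"x": 0, "y": 0, "z": -3, "turn": 0, "fingers": 8.4}, {"x": -3, "y": 1, "z": -2, "turn": 0, "fingers": 8.4}, {"x": -3, "y": 1, "z": 0, "turn": 0, "fingers": 8.4}, {"x": -3, "y": 1, "z": 0, "turn": 0, "fingers": 8.4}, {"x": -3, "y": 1, "z": 0, "turn": 0, "fingers": 8.4}, {"x": -3, "y": 1, "z": 0, "turn": 0, "fingers": 8.4}, {"x": -3, "y": 1, "z": 0, "turn": 0, "fingers": 8.4}, {"x": -2, "y": 1, "z": 0, "turn": 0, "fingers": 8.4}, {"x": 0, "y": 0, "z": 0, "turn": 0, "fingers": 8.4}]}}

```text
clock: 15.6
position: [531.2, 339.7, 225.3]
ee_rot: [-0.641, 0.768, 0.0, 0.001]
contact_force: [0.2, 0.3, -0.2]
gripper_width: 83.7
```

```bash
python3 st.py;python3 - <<'E'
from h import *
for n,(u0,v0) in(('scene',(180,130)),('top',(190,150))):
    p,d=arm.get_image(n);I=p[v0:v0+120,u0:u0+150,::-1];cv2.imwrite(f'pics/{n}13.png',cv2.resize(I,None,fx=5,fy=5,interpolation=cv2.INTER_CUBIC))
    m=arm.camera_model(n);P=cloud(d,m);q=(P-np.array([C[0],C[1],0]));x=q@ex;y=q@ey;ok=(d>0)&(abs(x)<45)&(abs(y)<165)
    for lab,z in(('thin',48),('heel',72)):
        k=ok&(abs(P[...,2]-z)<6)&(y>-60);print(n,lab,k.sum(),'z',np.median(P[k][:,2]).round(1),'y',np.percentile(y[k],[1,99]).round(1),'x',np.percentile(x[k],[1,99]).round(1))
    cv2.imwrite(f'pics/{n}13full.png',p[:,:,::-1])
E
```

```text
t 15.6 tcp jig [-69.4 297.9 225.3] yaw y 169.73 want 79.51 tilt [ 0.001  0.001 -1.   ] F [ 0.2  0.3 -0.2] w 83.7 j [ 0.83  0.4   0.01 -0.   -1.18 -1.  ]
ex in tool [ 0.004 -1.     0.   ] ey in tool [-1.    -0.004  0.001]
scene thin 663 z 48.4 y [-30.  140.8] x [-26.7  33.9]
scene heel 175 z 72.0 y [-36.3  12.1] x [-22.3  27.1]
top thin 447 z 48.4 y [-26.7 140.7] x [-30.2  28.9]
top heel 138 z 72.0 y [-35.4  10.9] x [-24.1  22.4]
```

View pics/scene13.png

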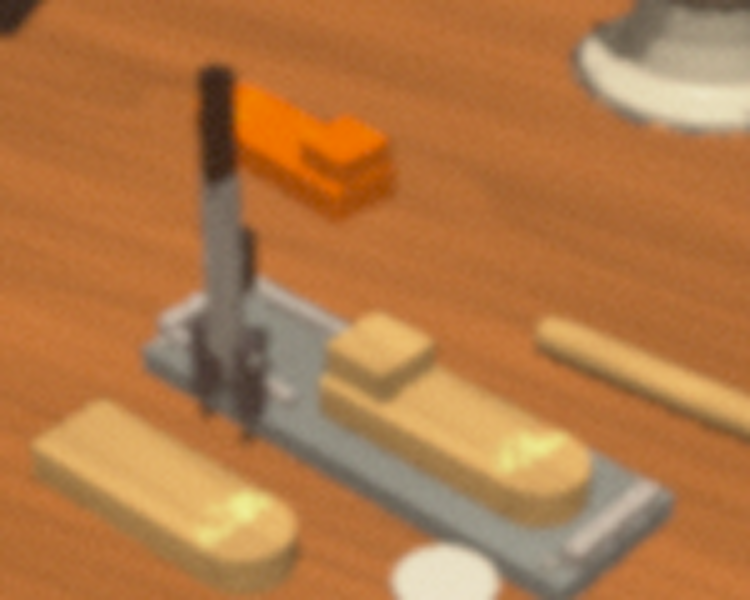

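View pics/top13full.png

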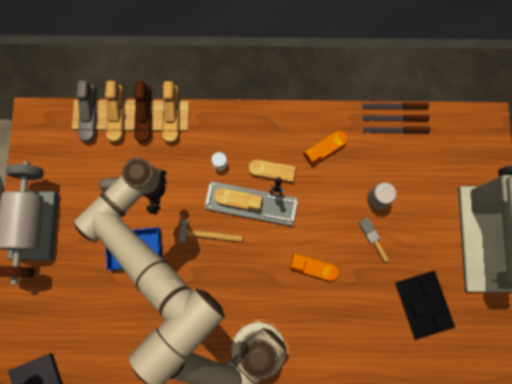

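The sole lies flat at jig y -36…141 mm with its top at 48 and heel at 72 mm, and the bar is upright at (218,70)–(225,390). The other things are where they were. Handing in.

```bash
python3 -c "
from bench import arm
print(arm.job_done())"
```

```text
the job is handed in; nothing more can be done
None
```

I swung the hold-down bar up to about 1.55 rad and left it there, then slid the sole out along the bed. The job was handed in at about 15.7 s of the 51 s allowed.

- **Bar:** My first lift slipped out of the grip at about 1.2 rad. I went round to the robot side and pushed the handle the rest of the way with nearly closed fingers. It stayed up in every later picture.
- **Sole:** I gripped the sides of the thin part in front of the bar and slid it about 112 mm, pressing it lightly down (about 6 N). It then lay flat and lengthwise, with its back end at jig y of about -36 mm and its toe at about 141 mm. That puts the heel about 38 mm clear of the bar and the toe about 18 mm short of the end stop.
- **Heights:** The thin part read 48 mm and the heel 72 mm above the bench, so the sole was lying on the bed.
- **Bystanders:** By eye they are where they were in the first picture. In the last top view the arm covers most of the last and part of the tray, so those two are not fully checked.
- **Forces:** The highest force I read was about 18 N, and only at the ends of moves, so a brief higher peak would not show.
- **Disagreement:** The two cameras differed by 3–5 mm in x, within what I allowed for. The handle also measured about 2 mm off the first jig fit along y, so I shifted the fit by that much.

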